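# Bolt the coin box shut through its L-shaped slot

## Task

Bolt the coin box shut: with a fingertip, push the brass knob on its lid all the way along the long leg of the L-shaped slot to the corner, then push it sideways fully home to the end of the short leg. Only push the knob, never pull it up, leave the parts lying around the box where they are, and finish with the hand clear.

Things in the scene. Friction and masses are not known exactly. Their poses are not given: they have to be found in the camera images.
- coin_box: Metal coin box fixed to the bench, 150 (own x) x 230 (own y) x 90 mm high; origin under its centre. Bar handle 40 mm out from its -x side. On the lid a steel plate, upper face 101 mm above the bench, with a 15 mm wide L-shaped slot: long leg along own +y, short leg on along own +x. Only the knob and a 110 mm high keeper staple (48 mm wide, 104 mm from centre at the +y edge) rise above the plate.
- slot_start (a point): Middle of the slot at the outer end of the long leg: where the knob axis stands when joint bolt = 0 and joint pin = 0. On the plate's upper face.
- slot_corner (a point): Middle of the slot at the corner, where the knob axis stands at bolt = 0.050 and pin = 0. On the plate's upper face, 50 mm along own +y of the box from slot_start.
- slot_end (a point): Middle of the slot at the closed end of the short leg: where the knob axis stands when locked (bolt = 0.050, pin = 0.030). On the plate's upper face, 30 mm along own +x of the box from the corner.
- knob (a point): Centre of the brass upright cylindrical knob, diameter 18 mm, 34 mm tall, from 1 mm to 35 mm above the slot plate (top 136 mm above the bench). Below it a 12 mm pin runs in the slot and carries the flat blackened bolt along. This point travels with the knob.
- bolt (a joint): Travel (m) of bolt and knob along the long leg, 0 at the outer end to 0.050 at the corner; starts between 0 and 0.015. About 1.5 N of sliding friction, stays where it is left, rigid stop at each end.
- pin (a joint): Travel (m) of the knob along the short leg, 0 at the corner to 0.030 at the closed end; it can grow beyond a millimetre or two only when bolt is within about 2.5 mm of 0.050. About 1.2 N of friction, stays where it is left, rigid stop at the end.
- pin_lift (a joint): How far the knob is pulled up (m), 0 seated; a light spring (2 to 4 N) pulls it down. It must stay below 0.004.
- speaker_grille: Loose black plastic speaker grille lying flat on the bench, 110 x 110 x 12 mm; origin at the centre of its underside. Leave alone.
- diffuser_a: Loose green glass light diffuser, a dome of diameter 56 mm and 27 mm tall; origin at the centre of its underside. Leave alone.
- diffuser_b: A second green glass diffuser of the same shape. Leave alone.
- relay_base: Loose tan relay base, 50 x 70 x 30 mm high; origin at the centre of its underside. Leave alone.

How it is judged (in metres and radians):
On the way, in this order (a step that is already met when the one before it is completed fails the run):
1. the knob is at the corner: bolt beyond 45 mm, still in the long leg (value of joint bolt above 0.045 m and value of joint pin below 0.015 m), for 0.05 s.
2. the knob is pushed sideways to the end of the short leg (value of joint pin above 0.026 m), for 0.2 s.
At the end, for the whole second after the job is handed in: The knob rests at the end of the short leg (bolt beyond 45 of 50 mm, pin beyond 26 of 30 mm), seated and still; the loose parts lie within 15 mm of where they were (value of joint bolt above 0.045 m and value of joint pin above 0.026 m and value of joint pin_lift below 0.002 m and velocity of joint pin between -0.005 and 0.005 m/s and distance of each of speaker_grille, diffuser_a, diffuser_b, relay_base from where it was at the start of the episode below 0.015 m); the robot touches nothing.
It fails at once if the knob is pulled up by more than 4 mm (value of joint pin_lift above 0.004 m).
It fails at once if a part lying around the box is moved by more than 15 mm (distance of any of speaker_grille, diffuser_a, diffuser_b, relay_base from where it was at the start of the episode above 0.015 m).
It also fails if it takes over 48 s, if anything falls off the work surface, if the arm or the gripper's body presses on something with over 40 N, if the wrist force passes 120 N, or if a joint passes its speed limit or range.

## Robot

A 7-joint arm with a two-finger parallel gripper is mounted at the origin on the work surface. World frame = base frame: x ahead of the robot, y to its left, z up, the work surface at z = 0. Lengths are in m, angles in degrees, forces in N, time in s.
With the tool pointing down it reaches from about 0.4 to 0.85 m from the base axis. Payload 4.5 kg.
Tool frame: the origin (TCP) lies at the very end of the fingers, on their centre line; the grasp point (between the pads) lies 19 mm behind it; x points along the fingers, z is the direction in which the jaws open and shut, and the axes are right-handed (so a half turn about x gives the same grasp; the last joint's range is limited). The gripper opens to 85 mm and grips with 20 to 120 N. Pads are 22 mm wide; open, the fingers measure 114 mm over their backs; the gripper's body (76 mm by 85 mm) begins 54 mm behind the grasp point. The pads swing forward as they close: fully open they stand 13 mm farther back than shut.
Start: joints at [-72.204, 39.483, -11.15, 89.685, 9.013, 51.709, -12.324], TCP at [0.171, 0.601, 0.231] pointing down, gripper open.
Joint ranges: [-172.22, 172.22], [-26.19, 119.32], [-84.43, 86.54], [7.71, 146.69], [-57.33, 237.33], [2.42, 119.75], [-152.13, 152.13]. Speed limits (degrees/s): [147.25, 147.25, 180, 180, 180, 180, 180].

## Interface

Orientations are given as a 3x3 rotation matrix whose columns are the frame's x, y, z axes.
In Python, from plant import bot gives the robot as it stands. The module is installed in compiled form; this text tells all that it offers.
- The arm moves only by the shell command python3 -m creep 'ROWS'. ROWS is JSON, a list of rows, each an object with "rot": the turn, a rotation vector about the tool's x, y, z in units of 6 degrees (1.0 is 6 degrees), a list of three; "slide": the shift along the tool's x, y, z in units of 25 mm (1.0 is 25 mm), a list of three; "claw": the opening, from 0 (shut) to 1 (fully open). A call has 1 to 5 rows; each row is the pose to reach, as a shift and turn from the pose commanded when the call began, along the tool's axes at that moment; what a row does not reach only later rows make up. A row lasts 1/8 s, in which the tool goes at most 62.5 mm and 10.7 degrees, less where a joint would pass 70% of its speed; a pose out of reach is approached as far as the arm can. A call with a gripper value outside its range is refused whole. The fingers move at their own pace and stop on an object; the grip force is fixed at half the most. Time passes only in rows, so rows that repeat a pose let the fingers close. It gives the time, the measured TCP pose, the force and the opening at its end, in the units of the state.
- bot.get_state(): the state, without advancing time (a new reading comes with each control period).
- bot.capture(name): name is "side" or "top"; returns the picture (384x512x3 uint8, red, green, blue); there is no depth.
- bot.camera_model(name): a dict with "intrinsics" (3x3 intrinsics, pixels), "k1" (the pictures are not rectified: a ray, as slopes to the right and down, at radius r is drawn at 1 + k1 r^2 times it, then the intrinsics apply), "rvec" (rotation vector, rad) and "tvec" (3), from world to camera coordinates, as OpenCV has them. Camera axes: x right, y down, z forward; pixel columns grow to the right and rows downward; lengths in m; the calibration is good to about 2 mm. A picture is of the moment at which its call begins. camera_model takes no time and is no camera call.
- bot.close_job(): hands the job in, once; it reports no verdict.
The state is a dict: "clock": time; "joint_pos": joint angles; "dq": joint speeds; "joint_torque": joint torques, N m; "tool_pos": TCP position; "ee_rot": TCP orientation; "contact_force": force on the tool from outside, world axes, zero at the start; "wrist_torque": the same for the moment, N m; "opening": finger opening in m.
Only numpy, scipy, OpenCV 4.12 (cv2) and the standard library are available. Lean on these libraries where they do the work, as an engineer would, in place of code of your own. Each camera call takes 0.05 s, during which the arm holds its last target.

## Working session

There is one attempt and no reset: what is moved stays moved. The work goes in short steps, Python scripts to look and compute and a shell command to move; the robot and the scene stay as the last step left them, time stands still between calls to the robot, and variables do not carry over. Pictures are saved under pics/ and viewed, and the job is handed in when it is done.

```bash
mkdir -p pics
python3 - <<'E'
from plant import bot
import cv2
for n in ("side","top"):
    im=bot.capture(n); cv2.imwrite(f"pics/{n}0.png",im[:,:,::-1]); print(n,bot.camera_model(n))
s=bot.get_state(); print(s)
E
```

```text
side {'intrinsics': array([[393.76907232,   0.        , 249.28686588],
       [  0.        , 393.76907232, 194.12733858],
       [  0.        ,   0.        ,   1.        ]]), 'k1': -0.028934161088120337, 'rvec': array([ 0.94167422, -2.5364311 ,  1.03681352]), 'tvec': array([0.48442323, 0.30315214, 0.69271502])}
top {'intrinsics': array([[402.95435229,   0.        , 256.63673535],
       [  0.        , 402.95435229, 193.86322112],
       [  0.        ,   0.        ,   1.        ]]), 'k1': -0.09661298409621344, 'rvec': array([ 2.18146269, -2.15281995,  0.1370308 ]), 'tvec': array([0.05960482, 0.58133222, 1.08488123])}
{'clock': 0.1, 'joint_pos': array([-72.2031476 ,  39.52871351, -11.14595753,  89.74060541,
         9.01240814,  51.71012005, -12.32468273]), 'dq': array([-0.09367822, -0.18432964,  0.08153028, -0.19795675, -0.01551715,
        0.03251899,  0.01639757]), 'joint_torque': array([-3.97000244e-03, -5.40601337e+01, -1.27188005e+00, -1.58988154e+01,
        9.33321950e-03,  4.39041774e-03,  7.90247867e-09]), 'tool_pos': array([0.17067928, 0.60061653, 0.23055307]), 'ee_rot': array([[-3.53316218e-04, -9.61953465e-01,  2.73213114e-01],
       [-1.66568102e-03,  2.73213318e-01,  9.61952030e-01],
       [-9.99998550e-01, -1.15212646e-04, -1.69883833e-03]]), 'contact_force': array([ 0.25040608, -0.37379115,  0.24469854]), 'wrist_torque': array([ 0.0444958 , -0.01202128,  0.020661  ]), 'opening': 0.08557807195081463}
```

View pics/side0.png

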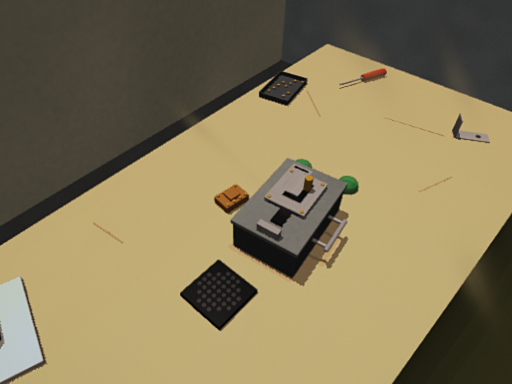

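View pics/top0.png

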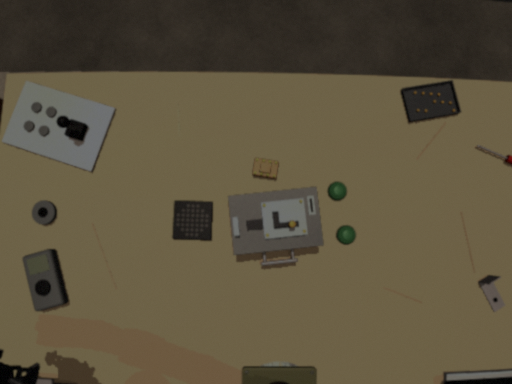

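The top picture shows the box with its handle at about (278,261), so own +x points up the image. The staple is at about (236,227), so own +y points left. The knob is near (292,225). I'll zoom in to measure these.

```bash
cat > h.py <<'E'
from plant import bot
import numpy as np, cv2
def cam(n):
    c=bot.camera_model(n); R=cv2.Rodrigues(c['rvec'])[0]
    return c['intrinsics'],c['k1'],R,np.array(c['tvec']),c
def proj(n,P):
    K,k1,R,t,c=cam(n)
    return cv2.projectPoints(np.atleast_2d(P).astype(float),c['rvec'],c['tvec'],K,np.array([k1,0,0,0.]))[0][:,0]
def ray(n,uv,z):
    K,k1,R,t,c=cam(n)
    x=cv2.undistortPoints(np.array([[uv]],float),K,np.array([k1,0,0,0.]))[0,0]
    d=R.T@np.array([x[0],x[1],1]); o=-R.T@t
    return o+d*(z-o[2])/d[2]
E
python3 - <<'E'
from h import *
t=cv2.imread("pics/top0.png"); s=cv2.imread("pics/side0.png")
cv2.imwrite("pics/topz.png",cv2.resize(t[180:275,220:340],None,fx=6,fy=6,interpolation=cv2.INTER_CUBIC))
cv2.imwrite("pics/sidez.png",cv2.resize(s[150:275,225:365],None,fx=5,fy=4.8,interpolation=cv2.INTER_CUBIC) if 0 else cv2.resize(s[150:270,225:365],None,fx=5,fy=5,interpolation=cv2.INTER_CUBIC))
print(proj("top",[[0,0,0],[.17,.6,.23],[.6,0,0],[.6,.1,0]]))
E
```

```text
[[278.15497558 403.73294699]
 [ 22.18000367 359.2663586 ]
 [280.06934431 188.75465361]
 [245.15319062 188.26627472]]
```

View pics/topz.png

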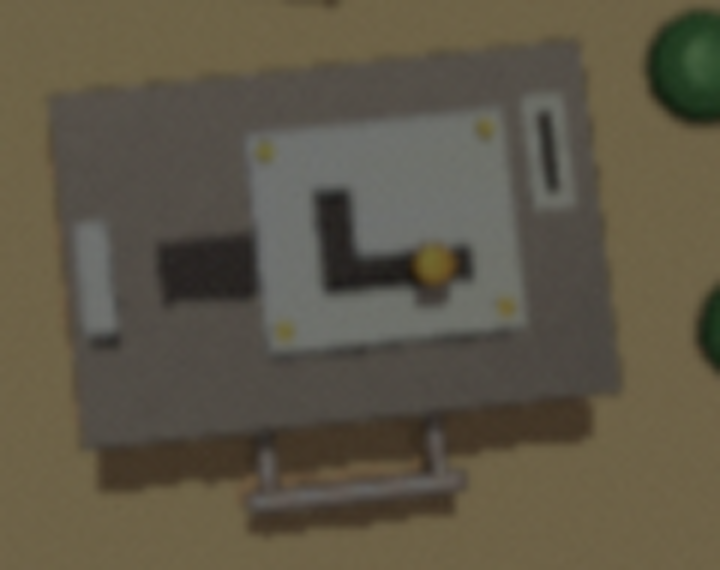

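View pics/sidez.png

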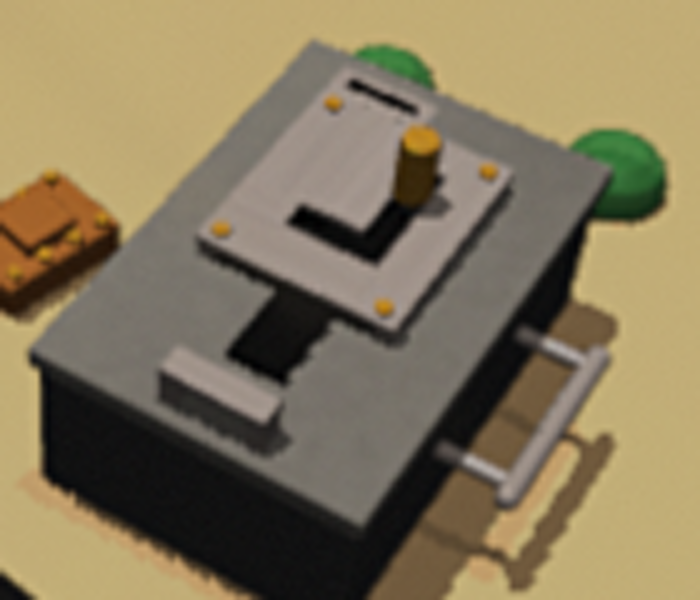

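The zoomed top view shows the knob top at (434,263), about (291.9,223.4) in the full picture. The slot's right end is at about (471,262), its corner at about (340,275), and the short leg ends at about (333,190). The lid corners are also clear. Next I'll fit the box pose.

Run:
```python
from h import *
f=lambda x,y:((x+.5)/6-.5+220,(y+.5)/6-.5+180)
g=lambda x,y:((x+.5)/5-.5+225,(y+.5)/5-.5+150)
C=[ray("top",f(*p),.09) for p in [(50,95),(580,42),(620,390),(84,445)]]
loc=np.array([[75,115],[75,-115],[-75,-115],[-75,115]])/1e3
W=np.array(C)[:,:2]
lc=loc;wc=W-W.mean(0)
th=np.arctan2((lc[:,0]*wc[:,1]-lc[:,1]*wc[:,0]).sum(),(lc*wc).sum())
R=np.array([[np.cos(th),-np.sin(th)],[np.sin(th),np.cos(th)]])
c=W.mean(0);print("corners",W.round(4),"c",c,"yaw",np.degrees(th)); print("resid mm",((W-(c+lc@R.T))*1e3).round(1))
loc_=lambda p:(R.T@(p[:2]-c)*1e3).round(1)
for n,p in dict(start=(471,262),cornerout=(327,291),endtopL=(315,193),endtopR=(348,189)).items():
    w=ray("top",f(*p),.101);print(n,w.round(4),loc_(w))
w=ray("top",f(434,262),.136);print("knob top",w,loc_(w))
w=ray("side",g(421,142),.136);print("knob side",w,loc_(w))
for n,p in dict(cornerout=(377,262),endL=(290,217),endR=(306,205)).items():
    w=ray("side",g(*p),.101);print("side",n,w.round(4),loc_(w))
for n,p in dict(nl=(32,355),nr=(362,530),fl=(315,40),fr=(610,172)).items():
    w=ray("side",g(*p),.09);print("side",n,w.round(4),loc_(w))
w=ray("side",g(263,405),.11);print("staple", loc_(ray("side",g(278,400),.11)),loc_(ray("side",g(165,350),.11)))
s=bot.get_state();T=s['ee_rot'];print("tool yaw z:",np.degrees(np.arctan2(T[1,2],T[0,2])), "y", np.degrees(np.arctan2(T[1,1],T[0,1])))
```

```text
corners [[ 0.5687  0.1434]
 [ 0.5955 -0.0898]
 [ 0.443  -0.1068]
 [ 0.4168  0.1257]] c [0.50601927 0.01811176] yaw 6.499506061430969
resid mm [[ 1.2  2.5]
 [ 2.  -2.1]
 [-1.5 -2.2]
 [-1.7  1.8]]
start [ 0.4975 -0.0403  0.101 ] [-15.1 -57.1]
cornerout [0.4843 0.0218 0.101 ] [-21.2   6.1]
endtopL [0.5265 0.0273 0.101 ] [21.4  6.8]
endtopR [0.5284 0.0131 0.101 ] [21.7 -7.5]
knob top [ 0.49578691 -0.02086227  0.136     ] [-14.6 -37.6]
knob side [ 0.49075625 -0.01763179  0.136     ] [-19.2 -33.8]
side cornerout [0.481  0.0214 0.101 ] [-24.5   6.1]
side endL [0.5241 0.0244 0.101 ] [18.7  4.2]
side endR [0.5233 0.0141 0.101 ] [16.7 -5.9]
side nl [0.5615 0.1468 0.09  ] [ 69.7 121.6]
side nr [0.4104 0.129  0.09  ] [-82.4 121. ]
side fl [ 0.5918 -0.0868  0.09  ] [  73.3 -113.9]
side fr [ 0.4393 -0.1017  0.09  ] [ -79.9 -111.5]
staple [-31.4  99.8] [ 18.1 103.4]
tool yaw z: 74.14442085090114 y 164.1444320652862
```

The pose is consistent: yaw is about 6.5°, and the slot points land at local (-15,-50), (-15,0) and (15,0). The two cameras differ by about 5 mm, so I average them: the knob is at about (0.4935,-0.019), and bolt is about 12 mm. The first waypoint is 42 mm behind the knob.

```bash
cat >> h.py <<'E'
YAW=np.radians(6.5)
BX=np.array([np.cos(YAW),np.sin(YAW),0]);BY=np.array([-np.sin(YAW),np.cos(YAW),0])
KN=np.array([.4935,-.019,0])
RT=np.column_stack([[0,0,-1],-BX,BY])
def plan(P):
    s=bot.get_state();T=s['ee_rot']
    print("t",round(s['clock'],2),"pos",s['tool_pos'].round(4),"F",s['contact_force'].round(2),"op",round(s['opening'],4),"loc rel knob mm",((s['tool_pos']-KN)@BX*1e3).round(1),((s['tool_pos']-KN)@BY*1e3).round(1))
    print("slide",(T.T@(np.array(P)-s['tool_pos'])/.025).round(2),"rot",(cv2.Rodrigues(T.T@RT)[0].ravel()/np.radians(6)).round(2))
E
python3 -c "
from h import *
P=KN-.042*BY;P[2]=.2;plan(P)"
```

```text
t 0.1 pos [0.1707 0.6006 0.2306] F [ 0.25 -0.37  0.24] op 0.0856 loc rel knob mm -250.6 652.2
slide [  1.26 -19.83 -21.87] rot [-3.73 -0.02 -0.  ]
```

```bash
python3 -m creep '[{"rot":[-1.2,0,0],"slide":[0,-1.65,-1.8],"claw":0},{"rot":[-2.4,0,0],"slide":[0,-3.3,-3.6],"claw":0},{"rot":[-3.7,0,0],"slide":[0,-4.95,-5.4],"claw":0},{"rot":[-3.73,0,0],"slide":[0,-6.6,-7.2],"claw":0},{"rot":[-3.73,0,0],"slide":[0,-8.2,-9.0],"claw":0}]'
python3 -c "
from h import *
P=KN-.042*BY;P[2]=.2;plan(P)"
```

```text
clock: 0.72
tool_pos: [0.3073, 0.3268, 0.2312]
ee_rot: [[0.0, -0.994, -0.113], [-0.0, -0.113, 0.994], [-1.0, -0.0, -0.0]]
contact_force: [0.9, 0.1, 0.4]
opening: 0.0003
t 0.72 pos [0.3073 0.3268 0.2312] F [0.94 0.07 0.41] op 0.0003 loc rel knob mm -145.9 364.7
slide [  1.25  -5.83 -16.27] rot [ 0. -0.  0.]
```

```bash
python3 -m creep '[{"rot":[0,0,0],"slide":[0,-0.8,-2.2],"claw":0},{"rot":[0,0,0],"slide":[0,-1.6,-4.4],"claw":0},{"rot":[0,0,0],"slide":[0,-2.4,-6.6],"claw":0},{"rot":[0,0,0],"slide":[0,-3.2,-8.8],"claw":0},{"rot":[0,0,0],"slide":[0,-4.0,-11],"claw":0}]'
python3 -c "
from h import *
P=KN-.042*BY;P[2]=.2;plan(P)"
```

```text
clock: 1.35
tool_pos: [0.4377, 0.0652, 0.2312]
ee_rot: [[0.0, -0.994, -0.114], [0.0, -0.114, 0.994], [-1.0, -0.0, 0.0]]
contact_force: [0.9, 0.3, 0.2]
opening: 0.0004
t 1.35 pos [0.4377 0.0652 0.2312] F [0.88 0.31 0.23] op 0.0004 loc rel knob mm -45.9 89.9
slide [ 1.25 -1.83 -5.28] rot [0. 0. 0.]
```

```bash
python3 -m creep '[{"rot":[0,0,0],"slide":[0,-0.7,-2.0],"claw":0},{"rot":[0,0,0],"slide":[0,-1.4,-4.0],"claw":0},{"rot":[0,0,0],"slide":[0,-1.83,-5.28],"claw":0},{"rot":[0,0,0],"slide":[1.0,-1.83,-5.28],"claw":0},{"rot":[0,0,0],"slide":[2.0,-1.83,-5.28],"claw":0}]'
python3 - <<'E'
from h import *
P=KN-.042*BY;P[2]=.115;plan(P)
t=bot.capture("top");s=bot.capture("side")
cv2.imwrite("pics/t1.png",cv2.resize(t[160:290,190:360,::-1],None,fx=4,fy=4,interpolation=cv2.INTER_CUBIC))
cv2.imwrite("pics/s1.png",cv2.resize(s[110:260,225:375,::-1],None,fx=4,fy=4,interpolation=cv2.INTER_CUBIC))
E
```

```text
clock: 1.98
tool_pos: [0.4977, -0.0598, 0.1805]
ee_rot: [[0.0, -0.994, -0.112], [0.0, -0.112, 0.994], [-1.0, -0.0, 0.0]]
contact_force: [1.0, -0.7, -0.8]
opening: 0.0
t 1.98 pos [ 0.4977 -0.0598  0.1805] F [ 1.04 -0.75 -0.8 ] op 0.0 loc rel knob mm -0.5 -41.0
slide [ 2.62 -0.02 -0.04] rot [-0.01  0.    0.  ]
```

View pics/s1.png

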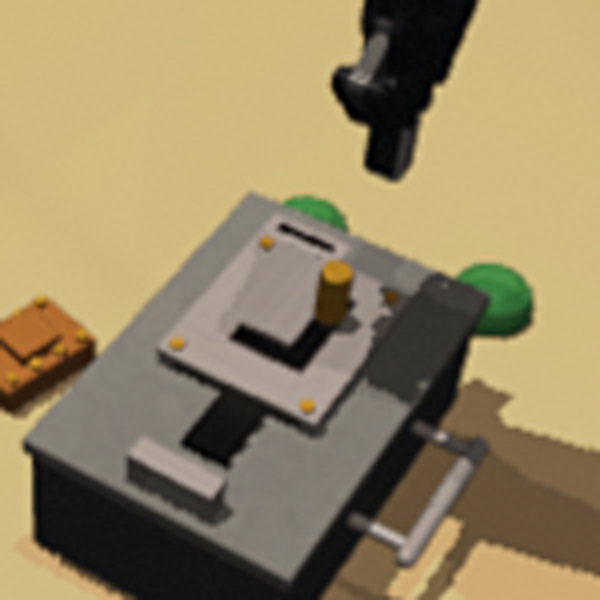

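View pics/t1.png

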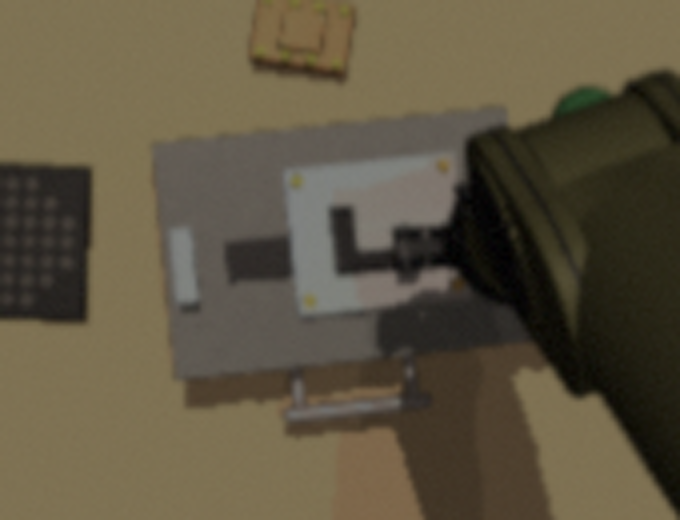

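The side view shows the closed fingertip at about (388,178) in the zoom, clear of and behind the knob at (335,272). I'll project the known TCP to find the camera offset.

Run:
```python
from h import *
s=bot.get_state();p=s['tool_pos']
q=lambda P:((proj("side",P)-[225,110])*4+1.5).round(0)
print("tcp",q(p))
for hz in (.008,.0145):
  print(hz,q([p+a*.011*BX+b*hz*BY for a,b in((1,1),(1,-1),(-1,-1),(-1,1))]).tolist())
K=KN.copy();K[2]=.136;print("knob avg est",q(K)); print("knob toppic est",q([[.4958,-.0209,.136]]))
```

```text
tcp [[385. 167.]]
0.008 [[359.0, 168.0], [373.0, 151.0], [411.0, 167.0], [397.0, 183.0]]
0.0145 [[353.0, 174.0], [379.0, 145.0], [416.0, 160.0], [392.0, 190.0]]
knob avg est [[334. 270.]]
knob toppic est [[332. 266.]]
```

The projection agrees with the picture to about 1 mm, and the fingertip's half thickness is about 8 mm. Now I descend to z = 0.115 and approach.

```bash
python3 -m creep '[{"rot":[0,0,0],"slide":[1.0,0,0],"claw":0},{"rot":[0,0,0],"slide":[2.0,0,0],"claw":0},{"rot":[0,0,0],"slide":[2.62,0,0],"claw":0},{"rot":[0,0,0],"slide":[2.62,0,0.3],"claw":0},{"rot":[0,0,0],"slide":[2.62,0,0.6],"claw":0}]'
python3 -c "
from h import *
P=KN-.017*BY;P[2]=.115;plan(P)"
```

```text
clock: 2.7
tool_pos: [0.4964, -0.0432, 0.1167]
ee_rot: [[0.002, -0.993, -0.114], [0.0, -0.114, 0.993], [-1.0, -0.002, 0.0]]
contact_force: [0.1, -0.6, -0.9]
opening: -0.0
t 2.7 pos [ 0.4964 -0.0432  0.1167] F [ 0.1  -0.57 -0.94] op -0.0 loc rel knob mm 0.2 -24.4
slide [0.07 0.01 0.3 ] rot [0.01 0.   0.02]
```

```bash
python3 -m creep '[{"rot":[0,0,0],"slide":[0,0,0.2],"claw":0},{"rot":[0,0,0],"slide":[0,0,0.4],"claw":0},{"rot":[0,0,0],"slide":[0,0,0.6],"claw":0},{"rot":[0,0,0],"slide":[0,0,0.8],"claw":0},{"rot":[0,0,0],"slide":[0,0,1.0],"claw":0}]'
python3 - <<'E'
from h import *
P=KN+.019*BY;P[2]=.115;plan(P)
t=bot.capture("top");s=bot.capture("side")
cv2.imwrite("pics/s2.png",cv2.resize(s[110:260,225:375,::-1],None,fx=4,fy=4,interpolation=cv2.INTER_CUBIC))
E
```

```text
clock: 3.32
tool_pos: [0.4931, -0.019, 0.1158]
ee_rot: [[0.0, -0.994, -0.113], [0.0, -0.113, 0.994], [-1.0, -0.0, 0.0]]
contact_force: [0.5, -2.7, 2.1]
opening: -0.0001
t 3.33 pos [ 0.4931 -0.019   0.1158] F [ 0.54 -2.69  2.13] op -0.0001 loc rel knob mm -0.4 0.0
slide [ 0.03 -0.02  0.76] rot [0. 0. 0.]
```

View pics/s2.png

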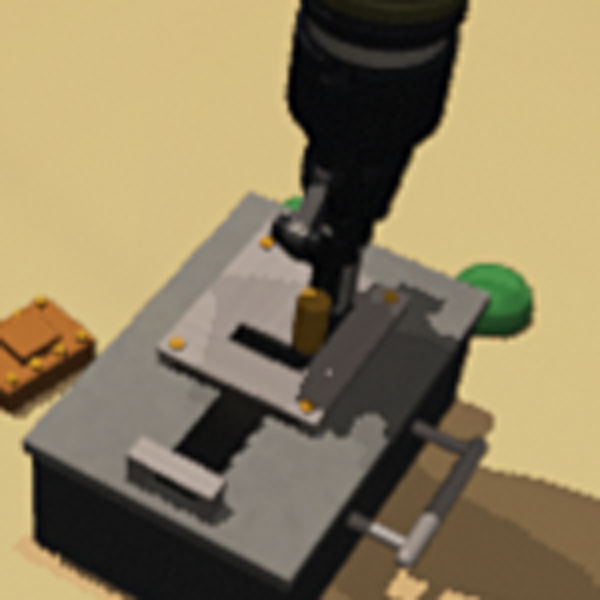

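The knob has moved along the slot, with its top now at about (312,300), and the finger is flat behind it at 2.7 N. I'll keep going towards the corner.

```bash
python3 -m creep '[{"rot":[0,0,0],"slide":[0,0,0.2],"claw":0},{"rot":[0,0,0],"slide":[0,0,0.4],"claw":0},{"rot":[0,0,0],"slide":[0,0,0.55],"claw":0},{"rot":[0,0,0],"slide":[0,0,0.65],"claw":0},{"rot":[0,0,0],"slide":[0,0,0.7],"claw":0}]'
python3 -c "
from h import *
P=KN+.021*BY;P[2]=.115;plan(P)"
python3 -m creep '[{"rot":[0,0,0],"slide":[0,0,0.04],"claw":0},{"rot":[0,0,0],"slide":[0,0,0.08],"claw":0}]'
```

```text
clock: 4.05
tool_pos: [0.491, -0.0047, 0.1158]
ee_rot: [[-0.0, -0.994, -0.111], [-0.004, -0.111, 0.994], [-1.0, 0.001, -0.004]]
contact_force: [2.0, -9.5, 0.0]
opening: -0.0004
t 4.05 pos [ 0.491  -0.0047  0.1158] F [ 1.98 -9.49  0.01] op -0.0004 loc rel knob mm -0.8 14.5
slide [ 0.03 -0.03  0.26] rot [-0.02 -0.04 -0.01]
clock: 4.3
tool_pos: [0.4909, -0.0045, 0.1158]
ee_rot: [[-0.001, -0.994, -0.109], [-0.006, -0.109, 0.994], [-1.0, 0.001, -0.006]]
contact_force: [3.6, -11.8, -0.1]
opening: -0.0001
```

The force rose to 12 N and the tool stopped, so the knob should be at the corner stop. I'll check in the pictures.

Run:
```python
from h import *
s=bot.capture("side");t=bot.capture("top")
cv2.imwrite("pics/s3.png",cv2.resize(s[170:250,240:340,::-1],None,fx=7,fy=7,interpolation=cv2.INTER_CUBIC))
cv2.imwrite("pics/t3.png",cv2.resize(t[180:275,220:340,::-1],None,fx=6,fy=6,interpolation=cv2.INTER_CUBIC))
K0=np.array([.4935,-.019,.136])
for d in (.03,.033,.036,.038,.04):
  K=K0+d*BY; print(d,((proj("side",K)-[240,170])*7+3).round(0), ((proj("top",K)-[220,180])*6+3).round(0))
```

```text
0.03 [[431. 110.]] [[359. 275.]]
0.033 [[427. 116.]] [[351. 276.]]
0.036 [[422. 122.]] [[344. 277.]]
0.038 [[418. 126.]] [[340. 277.]]
0.04 [[415. 130.]] [[335. 278.]]
```

View pics/s3.png

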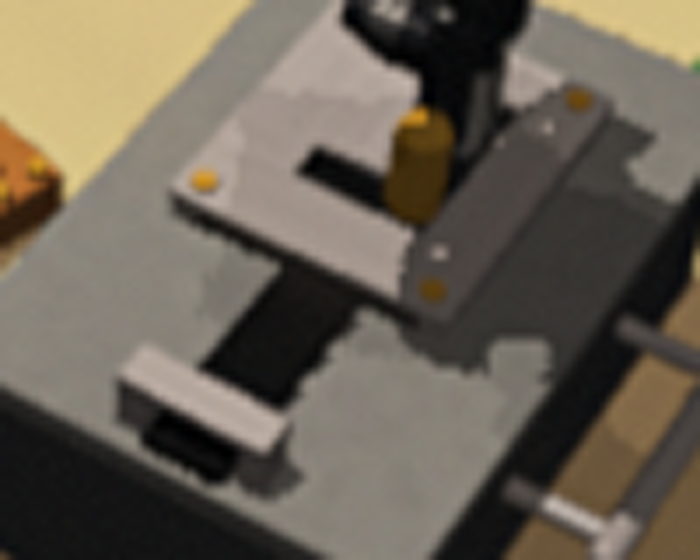

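View pics/t3.png

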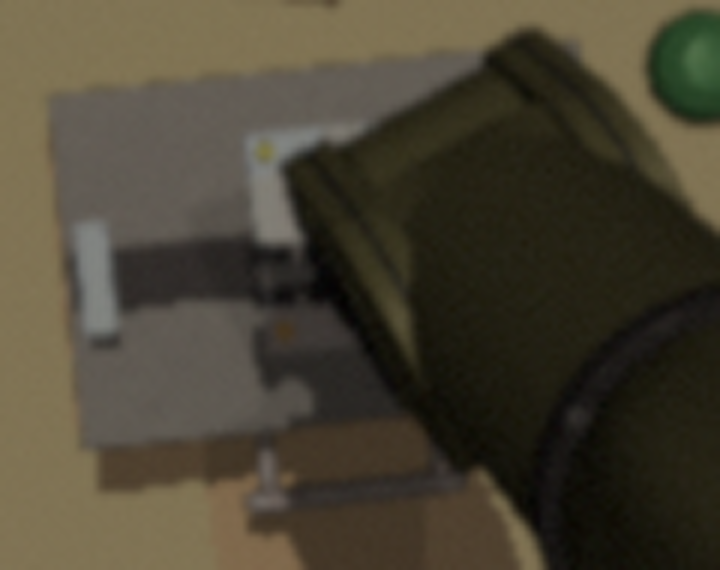

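In the side view the knob top is at (422,120), which means about 36 mm of travel. It stands in the slot's corner, and the bolt has passed through the staple at (205,440). Now I back off and go around to the -x side at the same height, since only the knob rises above it.

```bash
python3 -m creep '[{"rot":[0,0,0],"slide":[0,0,-0.4],"claw":0},{"rot":[0,0,0],"slide":[0,0,-0.8],"claw":0},{"rot":[0,0,0],"slide":[0,0.7,-0.8],"claw":0},{"rot":[0,0,0],"slide":[0,1.4,-0.8],"claw":0},{"rot":[0,0,0],"slide":[0,1.4,-0.8],"claw":0}]'
python3 -c "
from h import *
P=KN+.036*BY-.034*BX;P[2]=.115;plan(P)"
```

```text
clock: 5.03
tool_pos: [0.4569, -0.0237, 0.1157]
ee_rot: [[-0.002, -0.993, -0.114], [0.0, -0.114, 0.993], [-1.0, 0.002, 0.0]]
contact_force: [0.5, -0.1, -0.1]
opening: 0.0003
t 5.03 pos [ 0.4569 -0.0237  0.1157] F [ 0.51 -0.07 -0.13] op 0.0003 loc rel knob mm -36.9 -0.5
slide [ 0.03 -0.12  1.46] rot [ 0.01  0.   -0.02]
```

```bash
python3 -m creep '[{"rot":[0,0,0],"slide":[0,0,0.5],"claw":0},{"rot":[0,0,0],"slide":[0,0,1.0],"claw":0},{"rot":[0,0,0],"slide":[0,0,1.46],"claw":0},{"rot":[0,0,0],"slide":[0,-0.12,1.46],"claw":0},{"rot":[0,0,0],"slide":[0,-0.12,1.46],"claw":0}]'
python3 - <<'E'
from h import *
P=KN+.036*BY+.010*BX;P[2]=.115;plan(P)
s=bot.capture("side")
cv2.imwrite("pics/s4.png",cv2.resize(s[150:250,240:340,::-1],None,fx=6,fy=6,interpolation=cv2.INTER_CUBIC))
E
```

```text
clock: 5.65
tool_pos: [0.4576, 0.0128, 0.1158]
ee_rot: [[0.0, -0.994, -0.114], [-0.0, -0.114, 0.994], [-1.0, -0.0, -0.0]]
contact_force: [0.2, -0.9, -0.1]
opening: -0.0
t 5.65 pos [0.4576 0.0128 0.1158] F [ 0.24 -0.88 -0.08] op -0.0 loc rel knob mm -32.1 35.6
slide [ 0.03 -1.68  0.01] rot [ 0. -0.  0.]
```

View pics/s4.png

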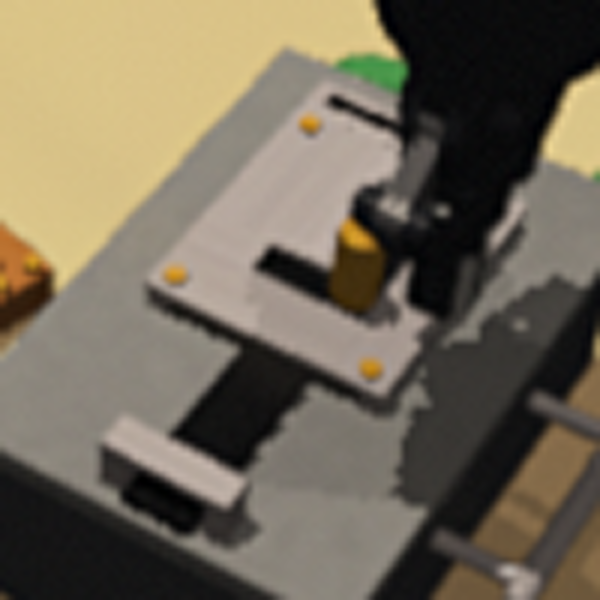

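The finger now stands beside the knob on the -x side with a small gap, and the knob is still in the corner with its top at about (360,237). Pushing along +x.

```bash
python3 -m creep '[{"rot":[0,0,0],"slide":[0,-0.3,0],"claw":0},{"rot":[0,0,0],"slide":[0,-0.5,0],"claw":0},{"rot":[0,0,0],"slide":[0,-0.7,0],"claw":0},{"rot":[0,0,0],"slide":[0,-0.9,0],"claw":0},{"rot":[0,0,0],"slide":[0,-1.1,0],"claw":0}]'
python3 - <<'E'
from h import *
P=KN+.036*BY+.010*BX;P[2]=.115;plan(P)
s=bot.capture("side")
cv2.imwrite("pics/s5.png",cv2.resize(s[150:250,240:340,::-1],None,fx=6,fy=6,interpolation=cv2.INTER_CUBIC))
E
```

```text
clock: 6.32
tool_pos: [0.4845, 0.0157, 0.1157]
ee_rot: [[-0.001, -0.994, -0.113], [-0.0, -0.113, 0.994], [-1.0, 0.001, -0.0]]
contact_force: [-2.4, -0.3, 0.7]
opening: -0.0004
t 6.33 pos [0.4845 0.0157 0.1157] F [-2.41 -0.33  0.66] op -0.0004 loc rel knob mm -5.0 35.5
slide [ 0.03 -0.6   0.02] rot [ 0.   -0.   -0.01]
```

View pics/s5.png

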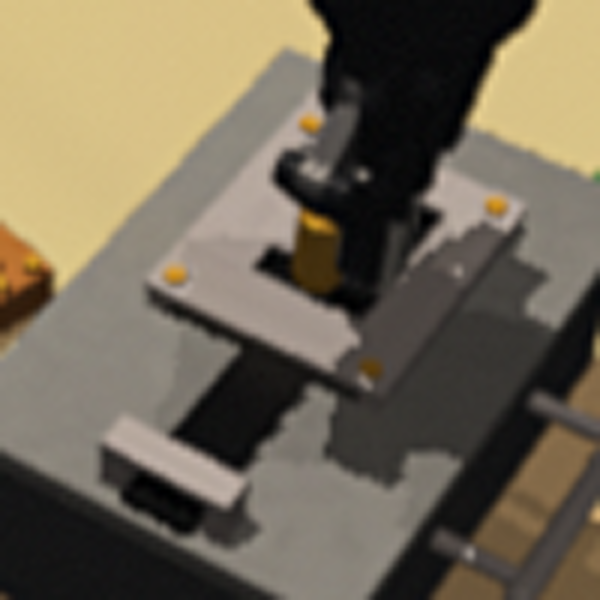

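The knob is sliding in the short leg, its top now at about (318,222), with 2.4 N on the tool. There are about 15 mm left.

```bash
python3 -m creep '[{"rot":[0,0,0],"slide":[0,-0.2,0],"claw":0},{"rot":[0,0,0],"slide":[0,-0.35,0],"claw":0},{"rot":[0,0,0],"slide":[0,-0.45,0],"claw":0},{"rot":[0,0,0],"slide":[0,-0.52,0],"claw":0},{"rot":[0,0,0],"slide":[0,-0.56,0],"claw":0}]'
python3 -c "
from h import *
P=KN+.036*BY+.010*BX;P[2]=.115;plan(P)"
```

```text
clock: 7.0
tool_pos: [0.4984, 0.0176, 0.1157]
ee_rot: [[-0.0, -0.994, -0.114], [0.0, -0.114, 0.994], [-1.0, 0.0, 0.0]]
contact_force: [-1.8, -0.5, 0.4]
opening: 0.0001
t 7.0 pos [0.4984 0.0176 0.1157] F [-1.81 -0.5   0.37] op 0.0001 loc rel knob mm 9.0 35.8
slide [ 0.03 -0.04  0.01] rot [ 0.  0. -0.]
```

```bash
python3 -m creep '[{"rot":[0,0,0],"slide":[0,-0.06,0],"claw":0},{"rot":[0,0,0],"slide":[0,-0.12,0],"claw":0},{"rot":[0,0,0],"slide":[0,-0.16,0],"claw":0}]'
python3 -m creep '[{"rot":[0,0,0],"slide":[0,-0.05,0],"claw":0},{"rot":[0,0,0],"slide":[0,-0.1,0],"claw":0},{"rot":[0,0,0],"slide":[0,-0.1,0],"claw":0}]'
python3 - <<'E'
from h import *
P=KN+.036*BY+.010*BX;P[2]=.115;plan(P)
s=bot.capture("side")
cv2.imwrite("pics/s6.png",cv2.resize(s[150:250,240:340,::-1],None,fx=6,fy=6,interpolation=cv2.INTER_CUBIC))
E
```

```text
clock: 7.38
tool_pos: [0.4994, 0.0176, 0.1156]
ee_rot: [[-0.006, -0.993, -0.114], [-0.001, -0.114, 0.994], [-1.0, 0.006, -0.001]]
contact_force: [-7.8, -0.7, 5.5]
opening: 0.0001
clock: 7.75
tool_pos: [0.4996, 0.0176, 0.1153]
ee_rot: [[-0.01, -0.993, -0.114], [-0.002, -0.114, 0.993], [-1.0, 0.01, -0.001]]
contact_force: [-10.6, -0.0, 7.7]
opening: 0.0002
t 7.75 pos [0.4996 0.0176 0.1153] F [-10.58  -0.02   7.66] op 0.0002 loc rel knob mm 10.2 35.6
slide [0.01 0.01 0.01] rot [ 0.01 -0.01 -0.09]
```

View pics/s6.png

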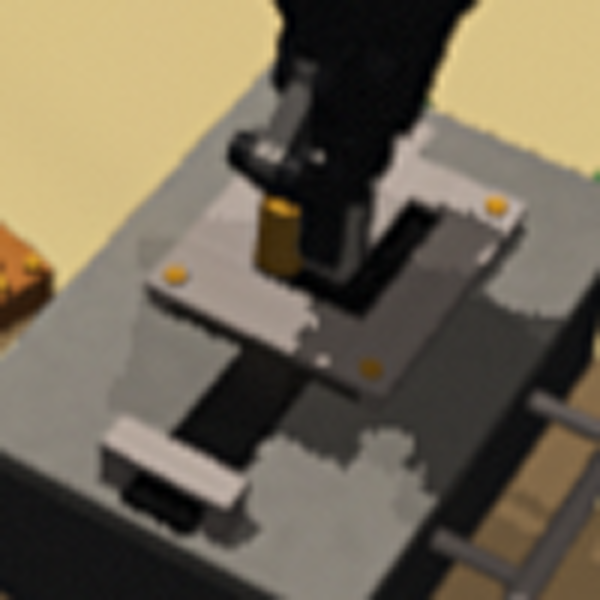

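The tool stopped at TCP x = +10 as predicted, with 10.6 N on it, and the knob stands at the closed end of the short leg. Now I back off horizontally, then go up.

```bash
python3 -m creep '[{"rot":[0,0,0],"slide":[0,0.4,0],"claw":0},{"rot":[0,0,0],"slide":[0,1.0,0],"claw":0},{"rot":[0,0,0],"slide":[0,1.8,0],"claw":0},{"rot":[0,0,0],"slide":[-1.5,1.8,0],"claw":0},{"rot":[0,0,0],"slide":[-3.5,1.8,0],"claw":0}]'
python3 -m creep '[{"rot":[0,0,0],"slide":[-1,0,2],"claw":0},{"rot":[0,0,0],"slide":[-1,0,4],"claw":0},{"rot":[0,0,0],"slide":[-1,0,6],"claw":0},{"rot":[0,0,0],"slide":[-1,0,8],"claw":0},{"rot":[0,0,0],"slide":[-1,0,8],"claw":0}]'
python3 - <<'E'
from h import *
plan(KN)
s=bot.capture("side");t=bot.capture("top")
cv2.imwrite("pics/s7.png",cv2.resize(s[150:250,240:340,::-1],None,fx=6,fy=6,interpolation=cv2.INTER_CUBIC))
cv2.imwrite("pics/t7.png",t[:,:,::-1])
cv2.imwrite("pics/t7z.png",cv2.resize(t[180:275,220:340,::-1],None,fx=6,fy=6,interpolation=cv2.INTER_CUBIC))
E
```

```text
clock: 8.43
tool_pos: [0.4605, 0.0136, 0.2039]
ee_rot: [[0.0, -0.993, -0.114], [0.001, -0.114, 0.993], [-1.0, -0.0, 0.001]]
contact_force: [0.5, -1.0, 0.5]
opening: 0.0003
clock: 9.05
tool_pos: [0.4374, 0.2182, 0.229]
ee_rot: [[0.003, -0.993, -0.122], [0.006, -0.122, 0.993], [-1.0, -0.004, 0.006]]
contact_force: [0.3, -0.8, 0.1]
opening: 0.0001
t 9.05 pos [0.4374 0.2182 0.229 ] F [ 0.3  -0.83  0.07] op 0.0001 loc rel knob mm -28.9 242.0
slide [ 9.11 -1.04 -9.74] rot [0.08 0.05 0.04]
```

View pics/s7.png

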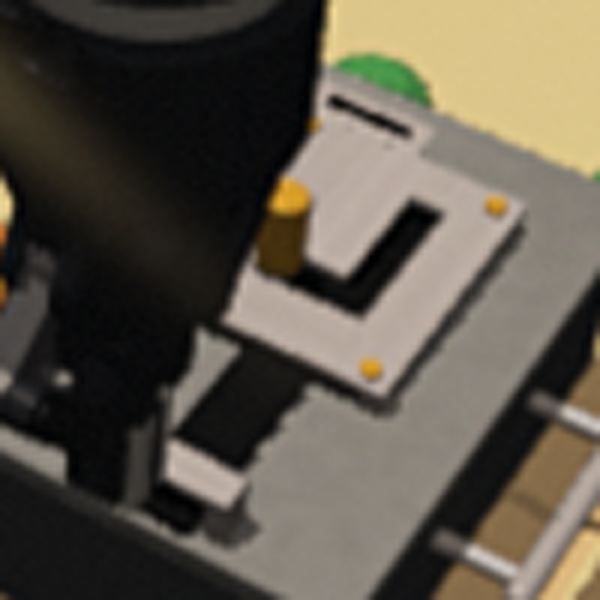

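View pics/t7z.png

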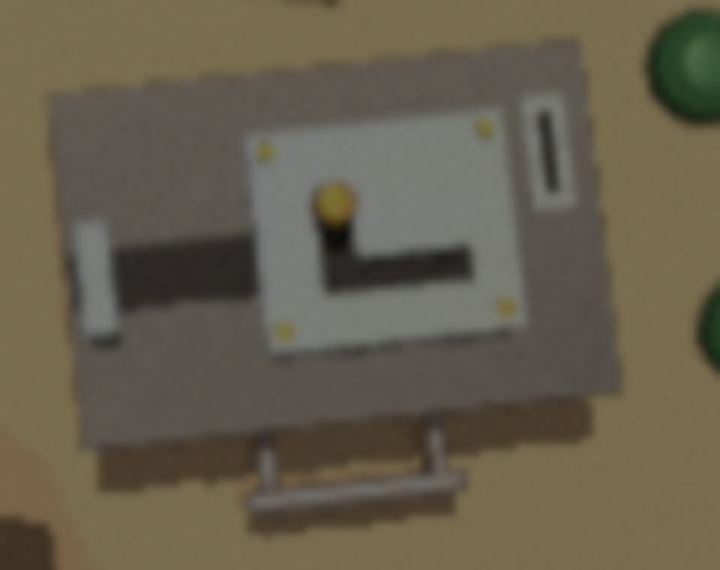

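View pics/t7.png

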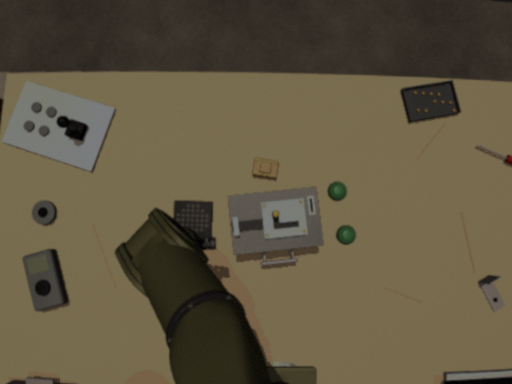

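In the top view the knob is at (335,203), at the end of the short leg. The loose parts look unmoved, and the arm is clear at z = 0.23. I'll put a number on the knob's travel before handing in.

```bash
python3 -m creep '[{"rot":[0,0,0],"slide":[0,0,0],"claw":0},{"rot":[0,0,0],"slide":[0,0,0],"claw":0},{"rot":[0,0,0],"slide":[0,0,0],"claw":0}]'
python3 - <<'E'
from h import *
f=lambda x,y:((x+.5)/6-.5+220,(y+.5)/6-.5+180)
a=ray("top",f(434,262),.136);b=ray("top",f(335,203),.136);print(((b-a)@BX*1e3).round(1),((b-a)@BY*1e3).round(1))
# end of slot / end edge distance, knob local
c=np.array([.50602,.01811,0]);print("knob box-local",((b-c)@BX*1e3).round(1),((b-c)@BY*1e3).round(1))
o=cv2.imread("pics/top0.png").astype(int);n=cv2.imread("pics/t7.png").astype(int)
for k,(y0,y1,x0,x1) in dict(relay=(150,185,245,285),dA=(178,204,325,350),dB=(222,248,334,358),grille_right=(198,232,172,192)).items():
    print(k,np.abs(o-n)[y0:y1,x0:x1].mean().round(2))
s=bot.get_state();print(s['contact_force'].round(2),np.abs(s['dq']).max())
E
```

```text
clock: 9.52
tool_pos: [0.4376, 0.2111, 0.2283]
ee_rot: [[0.0, -0.994, -0.112], [-0.0, -0.112, 0.994], [-1.0, -0.0, -0.0]]
contact_force: [-0.3, 0.1, 0.3]
opening: -0.0004
28.7 38.5
knob box-local 14.1 1.0
relay 9.12
dA 7.68
dB 7.48
grille_right 8.55
[-0.33  0.06  0.29] 0.4047567484611339
```

```bash
python3 -c "
from plant import bot
print(bot.close_job())"
```

```text
the job is handed in; nothing more can be done
None
```

The coin box is bolted and the job is handed in, at about 9.5 s on the robot's clock. With the closed fingertip I pushed the knob along the long leg to the corner stop (about 12 N). I then went around to its -x side and pushed it to the end of the short leg (about 11 N against the stop).

- **Knob:** in the last top picture it had moved 38.5 mm along the long leg and 28.7 mm along the short leg. That is within about 1 mm of the slot end at box-local (15, 0).
- **Hand:** it finished clear, with the tip at z = 0.228 m and the force reading within about 0.3 N of zero.
- **Loose parts:** they look unmoved in the pictures. The arm partly hid the grille, and the pixel difference I tried over the parts (7–9 everywhere) had no background patch to compare with, so it proves nothing either way.
- **Disagreements:** the two cameras placed the knob about 5 mm apart at the start, so I used the average. The fingertip touched the knob about 4 mm earlier than I had estimated.
- **Pin lift:** the interface has no reading of how far the knob was pulled up. At the end stop the force on the tool was upward, about 8 N, so the finger was pressing down, not lifting.

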